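# Set the step attenuator by clicks

### The job

Two step attenuators with pointer selectors stand on the board. With a fingertip, click the selector of the unit that has the push button round to its sixth position, counting its anticlockwise end stop as the first, and then, with the selector there, press the push button fully down and let it come up. Push the pointer from the side only, never pinch it; do not touch the other unit, and leave everything else where it is.

Things in the scene. Friction and masses are not known exactly. Their poses are not given: they have to be found in the camera images.
- work_unit: Step attenuator to set: grey box fixed to the board, 190 x 130 x 60 mm (x, y, z); origin under its centre, panel on top, +x towards the end away from the selector. Selector axis at x = -25 mm, y = 0; eight white dots 58 mm from it mark the positions. Push button at x = +66, y = -22 mm; a loose brass adapter stands on the panel near x = +72, y = +42 mm.
- ref_unit: The other attenuator, not to be touched: grey box fixed to the board, 190 x 130 x 60 mm (x, y, z); origin under its centre, panel on top, +x towards the end away from the selector. Selector axis at x = -25 mm, y = 0; eight white dots 58 mm from it mark the positions. No button, but two upright coax ports, 22 mm high, at x = +68, y = +30 and -30 mm.
- selector (a joint): The selector of the unit with the button; value = clockwise turn (rad, seen from above) from the anticlockwise end stop. Eight click positions, p = 1 (the end stop) to 8, at 0.5236 (p - 1), 30 degrees apart; let go, it snaps to the nearest. Stepping over a click takes 2 to 5 N sideways near the pointer's tip. At position p the pointer points (135 - 30 p) degrees anticlockwise from its unit's +x axis.
- selector_axis (a point): Point on the axis of the selector to set, at the height of the pointer's top (29 mm above the panel). The pointer is an upright black bar 12 mm thick, from 8 mm behind the axis to 52 mm before it, its flanks 7 to 29 mm above the panel, on a round skirt 56 mm across and 7 mm high.
- selector_tip (a point): Top of the pointer's outer end, on the selector to set: 52 mm from the axis, 29 mm above the panel.
- apply_top (a point): Centre of the top of the push button: a round grey plunger, 26 mm across, in a black housing on the unit's panel; pressed straight down.
- apply (a joint): Push button travel in m: 0 up, 0.006 fully down (5 N); springs back when let go.
- adapter: Bystander: loose brass coax adapter, 20 mm across, 26 mm high, standing on the panel beside the button; origin under its centre.
- waveguide: Bystander: brass waveguide section with two flanges, 30 x 40 x 52 mm, standing between the units; origin under its centre.
- spanner: Bystander: steel spanner, 150 mm long, lying beyond the units.
- driver: Bystander: screwdriver, 160 mm long, lying beyond the units.
- tray: Bystander: black divided tray, 130 x 100 x 30 mm, to the left; origin under its centre.
- cap0: Bystander: steel coax cap, 18 mm across, 22 mm high, in the tray.
- cap1: Bystander: the other steel cap, same size, in the tray.
- mouse: Bystander: black computer mouse, 105 x 60 x 30 mm, to the right; origin under its centre.
Mind the look-alikes: they are no part of the job. What is shaped like the work_unit but blue is not meant.

How it is judged:
By the outcome, as a careful person would: the job done as asked, in the order asked, and still so for the second after the job is handed in, with the robot touching nothing.
It also fails if it takes over 51 s, if anything falls off the work surface, if the arm or the gripper's body presses on something with over 40 N, if the wrist force passes 120 N, or if a joint passes its speed limit or range.

### The arm

A 6-joint arm with a two-finger parallel gripper is mounted at the origin on the work surface. World frame = base frame: x ahead of the robot, y to its left, z up, the work surface at z = 0. Lengths are in m, angles in rad, forces in N, time in s.
With the tool pointing down it reaches from about 0.325 to 1 m from the base axis. Payload 5.1 kg.
Tool frame: the origin (TCP) lies at the very end of the fingers, on their centre line; the grasp point (between the pads) lies 19 mm behind it; z points along the fingers, y is the direction in which the jaws open and shut (so a half turn about z gives the same grasp; the last joint's range is limited). The gripper opens to 85 mm and grips with 20 to 120 N. Pads are 22 mm wide; open, the fingers measure 114 mm over their backs; the gripper's body (76 mm by 85 mm) begins 54 mm behind the grasp point. The pads swing forward as they close: fully open they stand 13 mm farther back than shut.
Start: joints at [-1.287, 0.124, 1.65, -0, 1.367, -0.083], TCP at [0.233, -0.607, 0.203] pointing down, gripper open.
Joint ranges: [-2.61, 2.61], [-1.02, 2.33], [0.03, 2.71], [-1.35, 4.49], [0.32, 2.68], [-2.91, 2.91]. Speed limits (rad/s): [2.57, 2.57, 3.14, 3.14, 3.14, 3.14].

### API

Orientations are given as [roll, pitch, yaw] about the fixed x, y, z axes, in that order (R = Rz(yaw) Ry(pitch) Rx(roll)).
In Python, from station import ctrl, optics gives the robot as it stands.
- The arm moves only by the tool arm_command, never from a script. Its argument "rows" is a list of rows, each a list of 7 numbers: the shift along the world's x, y, z in cm, then the turn, a rotation vector about the world's x, y, z in degrees, then the opening in per cent of the stroke, from 0 (shut) to 100 (fully open). A call has 1 to 12 rows; each row is the pose to reach, as a shift and turn from the pose measured when the call began; what a row does not reach only later rows make up. A row lasts 1/8 s, in which the tool goes at most 62.5 mm and 10.7 degrees, less where a joint would pass 70% of its speed; a pose out of reach is approached as far as the arm can. A call with a gripper value outside its range is refused whole. The fingers move at their own pace and stop on an object; the grip force is fixed at half the most. Time passes only in rows, so rows that repeat a pose let the fingers close. It gives the time, the measured TCP pose, the force and the opening at its end, in the units of the state.
- ctrl.state(): the state, without advancing time (a new reading comes with each control period).
- optics.read_camera(name): name is "side" or "top" or "wrist"; returns a dict with "img" (420x560x3 uint8, red, green, blue), "fx", "fy", "cx", "cy" (pixels), "origin" and "rotation" of the camera in the world. Camera axes: x right, y down, z forward; pixel columns grow to the right and rows downward; lengths in m; the calibration is good to about 2 mm. A picture is of the moment at which its call begins. There is no depth.
- ctrl.close_job(): hands the job in, once; it reports no verdict.
The state is a dict: "time_s": time; "joint_positions": joint angles; "joint_velocities": joint speeds; "joint_efforts": joint torques, N m; "tcp_pos": TCP position; "tcp_rot": TCP orientation; "contact_force": force on the tool from outside, world axes, zero at the start; "ft_torque": the same for the moment, N m; "grip_width": finger opening in m.
Only numpy, scipy, OpenCV 4.12 (cv2) and the standard library are available. Lean on these libraries where they do the work, as an engineer would, in place of code of your own. Each camera call takes 0.05 s, during which the arm holds its last target. There are 200 camera calls.

## Working session

There is one attempt and no reset: what is moved stays moved. The work goes in short steps, Python scripts to look and compute and a tool call to move; the robot and the scene stay as the last step left them, time stands still between calls to the robot, and variables do not carry over. Pictures are saved under pics/ and viewed, about 8 in all and at most 12, crops included, and the job is handed in when it is done.

Besides the shell and the picture viewer there is one more tool, called after "Request:" by a JSON object that holds its "method" and its "body". arm_command: Moves the arm, as the interface text tells. Its arguments: {"type":"object","properties":{"rows":{"type":"array"}},"required":["rows"]}

```bash
mkdir -p pics; cat > h.py <<'E'
import numpy as np, cv2
from station import ctrl, optics
def cam(n,fn=None):
    c=optics.read_camera(n)
    np.savez(f'{n}.npz',**{k:np.array(v) for k,v in c.items()})
    if fn: cv2.imwrite('pics/'+fn,c['img'][:,:,::-1])
    return c
def load(n): return dict(np.load(f'{n}.npz'))
def ray(c,u,v,z):
    d=np.array(c['rotation'])@[(u-c['cx'])/c['fx'],(v-c['cy'])/c['fy'],1]
    o=np.array(c['origin']); return o+d*(z-o[2])/d[2]
def proj(c,p):
    q=np.array(c['rotation']).T@(np.array(p)-c['origin']); return np.array([c['fx']*q[0]/q[2]+c['cx'],c['fy']*q[1]/q[2]+c['cy']])
E
python3 - <<'E'
from h import *
cs=[cam(n) for n in('top','side')]
for c in cs: print(c['origin'],c['rotation'],c['fx'])
cv2.imwrite('pics/a.png',cv2.resize(cs[0]['img'][:,:,::-1],(784,588)));cv2.imwrite('pics/b.png',cs[1]['img'][:,:,::-1])
print(ctrl.state())
E
```

```text
[0.41414856 0.01885088 1.54302342] [-3.05576185  0.01093955 -1.56120393] 440.92377100970936
[0.16336321 0.73326988 0.98413068] [-2.42096891  0.00653886 -2.64881587] 479.9050191756012
{'time_s': 0.1, 'joint_positions': array([-1.28657133e+00,  1.24460091e-01,  1.65152893e+00, -1.19620646e-05,
        1.36749429e+00, -8.25773176e-02]), 'joint_velocities': array([-6.37762078e-04, -2.09517572e-04, -3.96917840e-03, -5.91940922e-05,
       -1.45595976e-03,  9.22811305e-04]), 'joint_efforts': array([ 2.53239205e-04, -4.24931037e+01, -3.66653752e+01, -7.15652868e-05,
        3.98049247e-03,  2.75940337e-06]), 'tcp_pos': array([ 0.23292547, -0.60618983,  0.20156794]), 'tcp_rot': array([-3.13970747e+00, -1.44276819e-04,  3.66804602e-01]), 'contact_force': array([-0.02739628,  0.0117677 ,  0.58886416]), 'ft_torque': array([-0.02846606, -0.04577871,  0.00155912]), 'grip_width': 0.08557101527442362}
```

View pics/a.png

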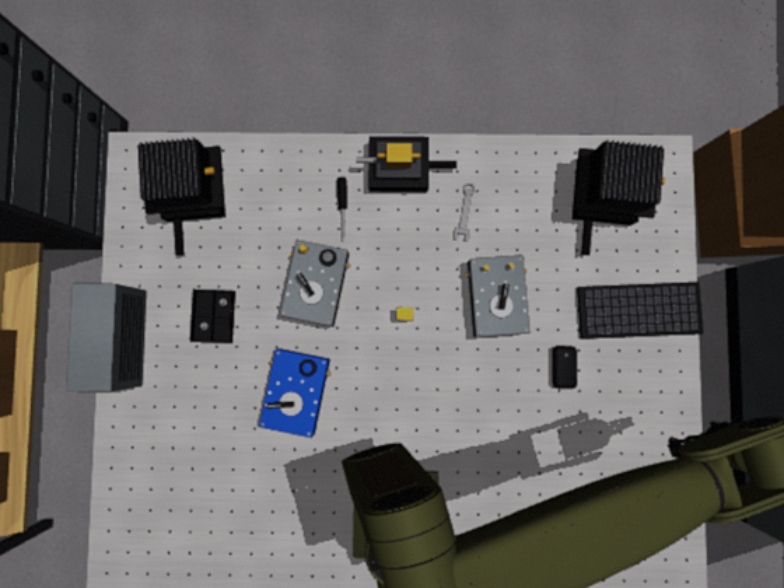

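View pics/b.png

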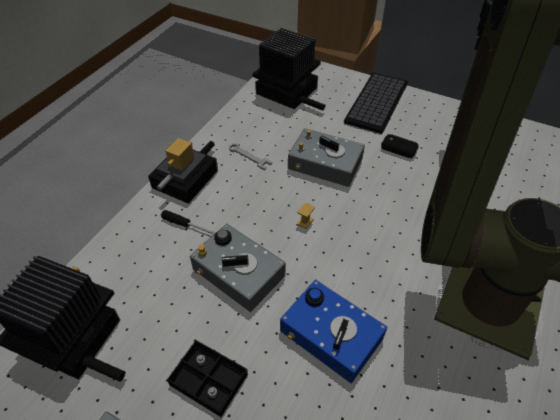

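The top picture (784 px wide) shows three candidates for the work unit:
- The grey unit at (314,283), with a black button at (328,257) and a brass adapter at (303,248).
- The grey unit at (498,296), with two ports and no button. This is ref_unit.
- The blue unit at (294,392), which is a decoy.

I choose the grey one at (314,283). Next is a close crop of it, with measurements.

```bash
python3 - <<'E'
s=open('h.py').read()
s=s.replace("    np.savez","    from scipy.spatial.transform import Rotation as R\n    c['rotation']=R.from_euler('xyz',c['rotation']).as_matrix()\n    np.savez")
open('h.py','w').write(s)
E
python3 - <<'E'
from h import *
t=cam('top');s=cam('side')
a=cv2.resize(t['img'][165:240,190:260],None,fx=5.5,fy=5.5,interpolation=cv2.INTER_CUBIC)
b=cv2.resize(s['img'][220:310,185:290],None,fx=3.9,fy=3.9,interpolation=cv2.INTER_CUBIC)
h=max(a.shape[0],b.shape[0]);im=np.zeros((h,a.shape[1]+b.shape[1],3),np.uint8);im[:a.shape[0],:a.shape[1]]=a;im[:b.shape[0],a.shape[1]:]=b
print(a.shape,b.shape);cv2.imwrite('pics/c.png',im[:,:,::-1])
for n,(u,v),z in[('axis',(311*5/7,293*5/7),.067),('btn',(328*5/7,257*5/7),.08)]: print(n,ray(t,u,v,z))
E
```

```text
(412, 385, 3) (351, 410, 3)
axis [0.52872268 0.20724203 0.067     ]
btn [0.61442586 0.16655428 0.08      ]
```

View pics/c.png

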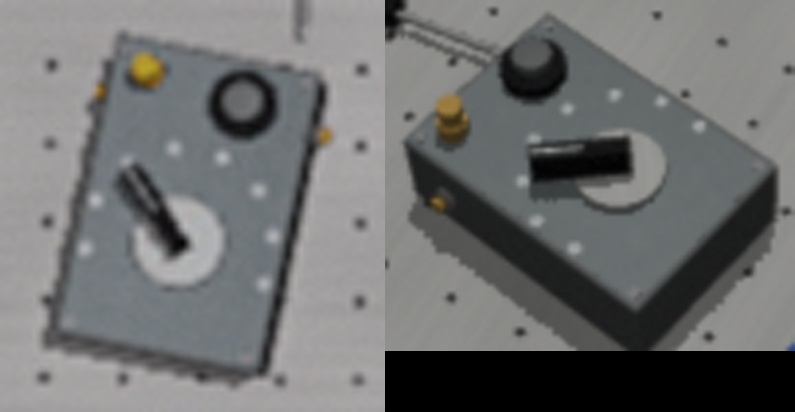

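The crop confirms the choice: a grey unit with a button and a brass adapter. In the left half the dots run from p1 at (85,248), through p4 (174,148) and p6 (258,190), to p8 (264,283). The pointer is at (127,165), which is p3. Next I fit the unit's pose from the dots.

```bash
cat > fit.py <<'E'
from h import *
from scipy.optimize import least_squares
def W(q,p): c,s=np.cos(q[2]),np.sin(q[2]); return np.array([q[0]+c*p[0]-s*p[1],q[1]+s*p[0]+c*p[1],p[2]])
def dot(p): a=np.radians(135-30*p); return [-.025+.058*np.cos(a),.058*np.sin(a),.06]
E
python3 - <<'E'
from fit import *
t=load('top');s=load('side')
T={1:(85,248),2:(96,201),4:(174,148),5:(223,158),6:(258,190),7:(272,237),8:(264,283)}
S={8:(699,126),7:(661,101),6:(615,95),5:(568,109),4:(534,140),3:(523,181),2:(537,221),1:(574,248)}
P=[(t,p,np.array(v)/5.5+[190,165]-.4) for p,v in T.items()]
Q=[(s,p,(np.array(v)-[385,0])/3.9+[185,220]-.4) for p,v in S.items()]
for o in(P,Q,P+Q):
    f=lambda q:np.concatenate([proj(c,W(q,dot(p)))-uv for c,p,uv in o])
    r=least_squares(f,[.55,.2,-.2]);print(r.x,np.abs(r.fun).max())
q=r.x;np.save('q.npy',q)
print('axis',W(q,[-.025,0,.089]),'btn',W(q,[.066,-.022,.08]))
# button top: triangulate
bt=(np.array([240,100])/5.5+[190,165]-.4);bs=(np.array([534,52])-[385,0])/3.9+[185,220]-.4
r=least_squares(lambda x:np.r_[proj(t,x)-bt,proj(s,x)-bs],[.6,.17,.08]);print('btn',r.x,r.fun)
for p in(2,3,4,6):
    a=np.radians(135-30*p)+q[2];print(p,'dir deg',np.degrees(a))
E
```

```text
[ 0.55609031  0.20328493 -0.18954122] 0.26736228542361573
[ 0.55775705  0.20295766 -0.19270751] 0.2836018365562438
[ 0.55720309  0.20314443 -0.1925727 ] 0.4906766597289618
axis [0.53266521 0.20792905 0.089     ] btn [0.61777262 0.16891971 0.08      ]
btn [0.61585869 0.16938727 0.0837784 ] [ 0.09811533  0.20281857 -0.15952249 -0.02070795]
2 dir deg 63.96639678259939
3 dir deg 33.966396782599375
4 dir deg 3.9663967825993764
6 dir deg -56.033603217400625
```

Both cameras fit the unit's pose to within 0.5 px: axis (0.533, 0.208), yaw −11°. The button top is at (0.616, 0.169, 0.084). Now I carry the tool across, shut, and turn it.

Request:
{"method": "arm_command", "body": {"rows": [[0,0,3,0,0,0,0],[2,5,5,0,0,8,0],[4,10,5,0,0,16,0],[6,15.5,5,0,0,24,0],[8,21,5,0,0,32,0],[10,26.5,5,0,0,40,0],[12,32,5,0,0,48,0],[14,37.5,5,0,0,56,0],[16,43,5,0,0,64,0],[18,48.5,5,0,0,72,0],[20,54,5,0,0,80,0],[22,59.5,5,0,0,88,0]]}}

```text
time_s: 1.7
tcp_pos: [0.4532, -0.0094, 0.252]
tcp_rot: [-3.141, 0.0, 1.907]
contact_force: [1.0, -0.5, 0.8]
grip_width: -0.0002
```

Request:
{"method": "arm_command", "body": {"rows": [[2,5.5,0,0,0,5,0],[4,11,-1,0,0,10,0],[6,16.5,-3,0,0,14.7,0],[8,22,-6,0,0,14.7,0],[9.8,26.6,-9,0,0,14.7,0],[9.8,26.6,-11,0,0,14.7,0],[9.8,26.6,-11,0,0,14.7,0]]}}

```text
time_s: 2.58
tcp_pos: [0.5495, 0.2558, 0.1393]
tcp_rot: [-3.136, -0.0, 2.164]
contact_force: [0.4, 0.1, -0.4]
grip_width: -0.0002
```

```bash
python3 - <<'E'
from fit import *
w=cam('wrist');s=cam('side');q=np.load('q.npy')
st=ctrl.state();print(st['tcp_pos'],st['tcp_rot'])
A=W(q,[-.025,0,.089])
im=w['img'][:,:,::-1].copy()
for p,c in[(W(q,[-.025,0,.067]),(0,0,255)),(A+.052*np.array([np.cos(.5928),np.sin(.5928),0]),(0,255,0)),(W(q,dot(5)),(255,0,0)),(W(q,dot(6)),(255,0,0))]:
    cv2.circle(im,tuple(int(round(x)) for x in proj(w,p)),4,c,1)
b=s['img'][180:330,150:320,::-1]
b=cv2.resize(b,(240,212))
o=np.zeros((420,800,3),np.uint8);o[:,:560]=im;o[:212,560:]=b;cv2.imwrite('pics/d.png',o)
E
```

```text
[0.55140109 0.25572194 0.14284795] [3.14148963e+00 8.04241246e-04 2.16283778e+00]
```

View pics/d.png

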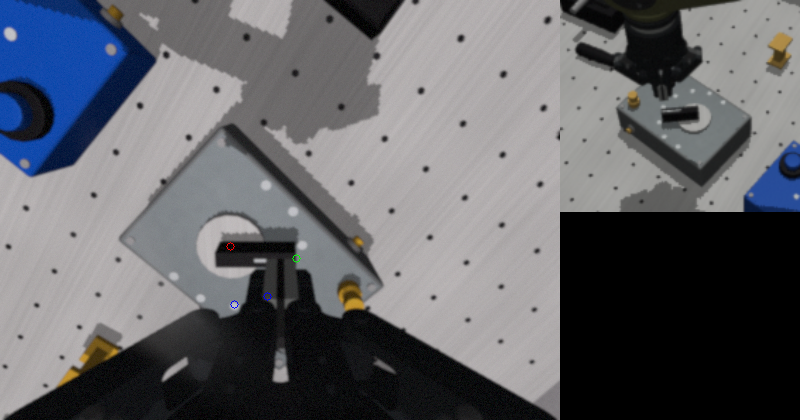

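The overlay matches: the skirt centre is at (230,246), the pointer tip at (296,258), and dots p6, p7 and p8 are at (234,304), (200,298) and (174,276). The fingertip at (280,262) is still high, so parallax matters. I'll project the TCP at its lowered height to make sure it comes down on the anticlockwise side.

```bash
python3 - <<'E'
from fit import *
w=load('wrist');s=load('side');t=np.array([.5514,.2557,.1428])
print('cam',w['origin']);
for z in(.1428,.089,.072,.06): p=[t[0],t[1],z];print(z,proj(w,p),(proj(s,p)-[150,180])*240/170+[560,0])
q=np.load('q.npy');A=W(q,[-.025,0,.072])
for d,off,r in[(34,30,42),(34,18,42)]+[(x,17,42) for x in(34,24,14,4,-6,-16,-26,-36,-46,-52)]+[(-52,30,44)]:
    a=np.radians(d);print(d,off,np.round((A+r/1e3*np.array([np.cos(a),np.sin(a),0])+off/1e3*np.array([-np.sin(a),np.cos(a),0]))*100,2))
E
```

```text
cam [0.50757933 0.32019598 0.31091343]
0.1428 [282.6812275  253.09740308] [664.50176993 105.63393914]
0.089 [282.63318655 221.09541312] [667.45975383 125.5559266 ]
0.072 [282.62208125 213.69772678] [668.34859222 131.54224291]
0.06 [282.61506663 209.02500558] [668.9635075  135.68369022]
34 30 [55.07 25.63  7.2 ]
34 18 [55.74 24.63  7.2 ]
34 17 [55.8  24.55  7.2 ]
24 17 [56.41 24.05  7.2 ]
14 17 [56.93 23.46  7.2 ]
4 17 [57.34 22.78  7.2 ]
-6 17 [57.62 22.04  7.2 ]
-16 17 [57.77 21.27  7.2 ]
-26 17 [57.79 20.48  7.2 ]
-36 17 [57.66 19.7   7.2 ]
-46 17 [57.41 18.95  7.2 ]
-52 17 [57.19 18.53  7.2 ]
-52 30 [58.34 19.17  7.2 ]
```

Request:
{"method": "arm_command", "body": {"rows": [[0,0,-3,0,0,0,0],[0,0,-6,0,0,0,0],[0,0,-6.6,0,0,0,0],[0,0,-6.6,0,0,0,0]]}}

```text
time_s: 3.18
tcp_pos: [0.5522, 0.2553, 0.0784]
tcp_rot: [3.14, 0.001, 2.162]
contact_force: [0.3, 0.1, 1.2]
grip_width: 0.0005
```

```bash
python3 - <<'E'
from fit import *
for i in range(6):
    w=optics.read_camera('side'); st=ctrl.state();print(st['time_s'],st['tcp_pos'].round(4),st['tcp_rot'].round(3),st['contact_force'].round(1))
E
```

```text
3.225 [0.5526 0.2557 0.079 ] [3.138e+00 2.000e-03 2.162e+00] [ 0.7 -0.5  0.9]
3.275 [0.5528 0.2559 0.0792] [3.138e+00 2.000e-03 2.162e+00] [-0.1  0.2  0.6]
3.325 [0.5527 0.256  0.0791] [3.138e+00 2.000e-03 2.163e+00] [0.1 1.1 0.6]
3.375 [0.5526 0.256  0.0788] [3.138e+00 2.000e-03 2.163e+00] [-0.1  0.5  0.3]
3.425 [0.5523 0.256  0.0785] [3.139e+00 1.000e-03 2.163e+00] [-0.1  0.6  1. ]
3.475 [0.5521 0.256  0.0781] [3.140e+00 1.000e-03 2.163e+00] [-0.6 -0.2 -0.4]
```

Request:
{"method": "arm_command", "body": {"rows": [[0,0,-0.3,0,0,0,0],[0.5,-0.95,-0.3,0,0,0,0],[0.56,-1.03,-0.3,0,0,0,0],[0.87,-1.28,-0.3,0,0,-5,0],[1.17,-1.53,-0.3,0,0,-10,0],[1.43,-1.82,-0.3,0,0,-15,0],[1.69,-2.12,-0.3,0,0,-20,0],[1.9,-2.46,-0.3,0,0,-25,0],[2.1,-2.8,-0.3,0,0,-30,0],[2.24,-3.17,-0.3,0,0,-35,0],[2.38,-3.54,-0.3,0,0,-40,0]]}}

```text
time_s: 4.85
tcp_pos: [0.576, 0.2203, 0.0751]
tcp_rot: [3.14, 0.001, 1.462]
contact_force: [-0.5, 0.3, -0.8]
grip_width: 0.0001
```

```bash
python3 - <<'E'
from fit import *
t=cam('top');s=cam('side');st=ctrl.state();print(st['tcp_pos'],st['tcp_rot'],st['contact_force'])
b=cv2.resize(s['img'][200:310,165:290,::-1],(500,440),interpolation=cv2.INTER_CUBIC)
a=cv2.resize(t['img'][165:240,190:260,::-1],(300,321),interpolation=cv2.INTER_CUBIC)
o=np.zeros((440,800,3),np.uint8);o[:,:500]=b;o[:321,500:]=a;cv2.imwrite('pics/e.png',o)
E
```

```text
[0.57609422 0.22014614 0.07506354] [3.13965888e+00 1.35696723e-03 1.46419578e+00] [ 0.06857034  0.83287674 -0.35730059]
```

View pics/e.png

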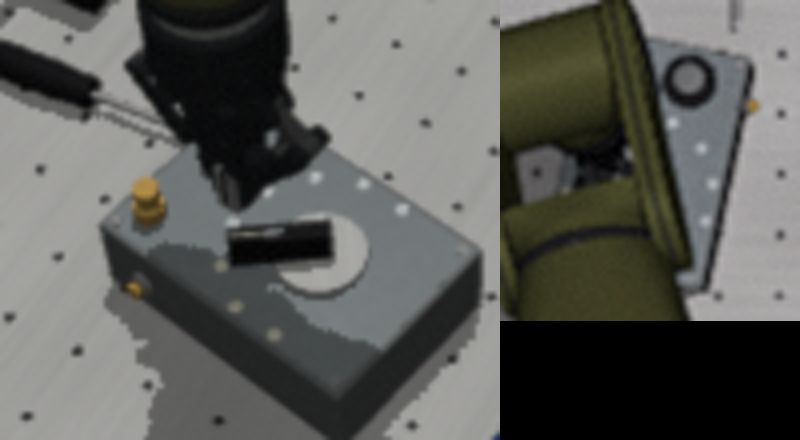

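```bash
python3 - <<'E'
from fit import *
s=load('side');q=np.load('q.npy');A=W(q,[-.025,0,.089])
f=lambda p:((proj(s,p)-[165,200])*4).round()
st=ctrl.state();print('tcp',f([.576,.2202,.075]))
for p in(3,4,5):
    a=np.radians(135-30*p)+q[2];u=np.array([np.cos(a),np.sin(a),0]);n=np.array([-u[1],u[0],0])
    print(p,'tip',f(A+.052*u),'tip L/R',f(A+.052*u+.006*n),f(A+.052*u-.006*n),'rear',f(A-.008*u),'dot',f(W(q,dot(p))))
for uv in[(235,205),(228,228),(330,222)]: print(uv,[ray(s,165+uv[0]/4,200+uv[1]/4,z).round(3) for z in(.075,.089)])
E
```

```text
tcp [243. 227.]
3 tip [226. 235.] tip L/R [226. 243.] [225. 226.] rear [331. 226.] dot [220. 265.]
4 tip [237. 197.] tip L/R [232. 204.] [241. 189.] rear [330. 231.] dot [232. 223.]
5 tip [268. 168.] tip L/R [259. 173.] [277. 163.] rear [325. 236.] dot [266. 191.]
(235, 205) [array([0.589, 0.209, 0.075]), array([0.582, 0.217, 0.089])]
(228, 228) [array([0.584, 0.225, 0.075]), array([0.577, 0.232, 0.089])]
(330, 222) [array([0.534, 0.193, 0.075]), array([0.528, 0.202, 0.089])]
```

```bash
python3 - <<'E'
from fit import *
s=load('side')
for z in(.075,.08,.085,.09,.095): print(z,((proj(s,[.576,.2202,z])-[165,200])*4).round())
s0=cam('side');w=cam('wrist')
b=cv2.resize(s0['img'][225:275,200:250,::-1],(400,400),interpolation=cv2.INTER_CUBIC)
o=np.zeros((400,800,3),np.uint8);o[:,:400]=b;o[:,400:]=cv2.resize(w['img'][160:360,180:380,::-1],(400,400),interpolation=cv2.INTER_CUBIC);cv2.imwrite('pics/f.png',o)
print('tcp in right', (proj(w,[.576,.2202,.075])-[180,160])*2)
E
```

```text
0.075 [243. 227.]
0.08 [242. 222.]
0.085 [242. 217.]
0.09 [241. 212.]
0.095 [240. 207.]
tcp in right [197.60979701 178.57082695]
```

View pics/f.png

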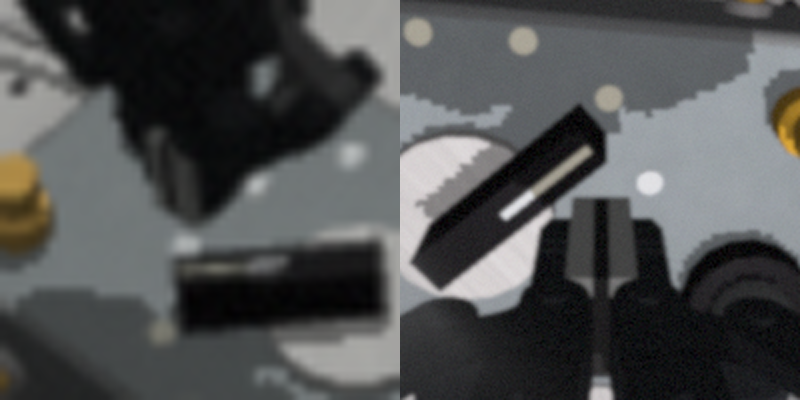

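The pointer is still at p3: its tip is at (228,245) in the enlarged side view, unchanged. The side view shows the shut fingers ending about 15 mm higher than the reported TCP, so they passed just over the pointer without contact. I'll lift, go back to the anticlockwise side, come down lower and check.

Request:
{"method": "arm_command", "body": {"rows": [[0,0,2.5,0,0,0,0],[-0.8,1.2,3,0,0,10,0],[-1.6,2.4,3,0,0,20,0],[-2.6,3.7,3,0,0,30,0],[-2.6,3.7,2,0,0,40,0],[-2.6,3.7,0,0,0,40,0],[-2.6,3.7,-1.0,0,0,40,0],[-2.6,3.7,-1.4,0,0,40,0],[-2.6,3.7,-1.4,0,0,40,0]]}}

```text
time_s: 6.18
tcp_pos: [0.5499, 0.2573, 0.0606]
tcp_rot: [3.14, 0.001, 2.163]
contact_force: [-0.8, 0.6, 0.2]
grip_width: -0.0002
```

```bash
python3 - <<'E'
from fit import *
s=cam('side');w=cam('wrist');st=ctrl.state();p=st['tcp_pos'];print(p,st['tcp_rot'],st['contact_force'])
b=cv2.resize(s['img'][215:285,190:260,::-1],(420,420),interpolation=cv2.INTER_CUBIC)
o=np.zeros((420,800,3),np.uint8);o[:,:420]=b;o[:380,420:]=cv2.resize(w['img'][140:340,180:380,::-1],(380,380),interpolation=cv2.INTER_CUBIC);cv2.imwrite('pics/g.png',o)
for z in(.06,.07,.08,.09): print(z,(proj(s,[p[0],p[1],z])-[190,215])*6,(proj(w,[p[0],p[1],z])-[180,140])*1.9+[420,0])
E
```

```text
[0.55041669 0.25753282 0.06157122] [3.13884803e+00 1.45000459e-03 2.16343181e+00] [0.67181944 0.22886652 0.48970211]
0.06 [222.72942353 371.29210941] [610.61427247 204.72775694]
0.07 [220.54932873 356.65835867] [610.67806425 219.1349651 ]
0.08 [218.33882328 341.82047834] [610.74904815 235.16649546]
0.09 [216.0972664  326.77416722] [610.82851313 253.11345654]
```

View pics/g.png

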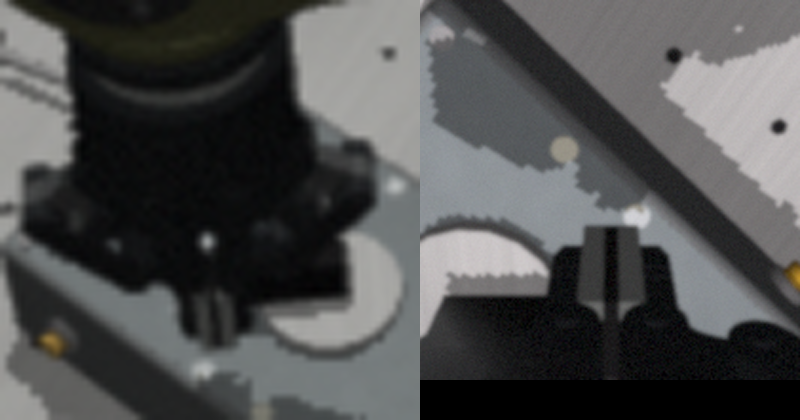

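The fingertip now ends at row 347 in the side view (z about 0.076), on the anticlockwise side and below the pointer's top. I start the push.

Request:
{"method": "arm_command", "body": {"rows": [[0.4,-0.6,0,0,0,0,0],[0.78,-1.19,0,0,0,0,0],[1.08,-1.44,0,0,0,-5,0],[1.39,-1.69,0,0,0,-10,0],[1.65,-1.98,0,0,0,-15,0]]}}

```text
time_s: 6.9
tcp_pos: [0.5675, 0.2372, 0.0618]
tcp_rot: [3.138, 0.002, 1.898]
contact_force: [-0.4, 0.7, 0.2]
grip_width: -0.0002
```

Request:
{"method": "arm_command", "body": {"rows": [[0.23,-0.29,0,0,0,-5,0],[0.44,-0.63,0,0,0,-10,0],[0.64,-0.97,0,0,0,-15,0],[0.78,-1.34,0,0,0,-20,0]]}}

```text
time_s: 7.4
tcp_pos: [0.5758, 0.2232, 0.0621]
tcp_rot: [3.138, 0.001, 1.546]
contact_force: [0.1, -0.7, -0.3]
grip_width: 0.0004
```

```bash
python3 - <<'E'
from fit import *
s=cam('side');w=cam('wrist');st=ctrl.state();p=st['tcp_pos'];print(p,st['tcp_rot'],st['contact_force'])
b=cv2.resize(s['img'][215:285,190:260,::-1],(420,420),interpolation=cv2.INTER_CUBIC)
o=np.zeros((420,800,3),np.uint8);o[:,:420]=b;o[:380,420:]=cv2.resize(w['img'][140:340,180:380,::-1],(380,380),interpolation=cv2.INTER_CUBIC);cv2.imwrite('pics/i.png',o)
E
```

```text
[0.57578168 0.22311752 0.06206617] [3.13791252e+00 1.58249467e-03 1.54840290e+00] [-0.47509676 -0.05292859  0.41937476]
```

View pics/i.png

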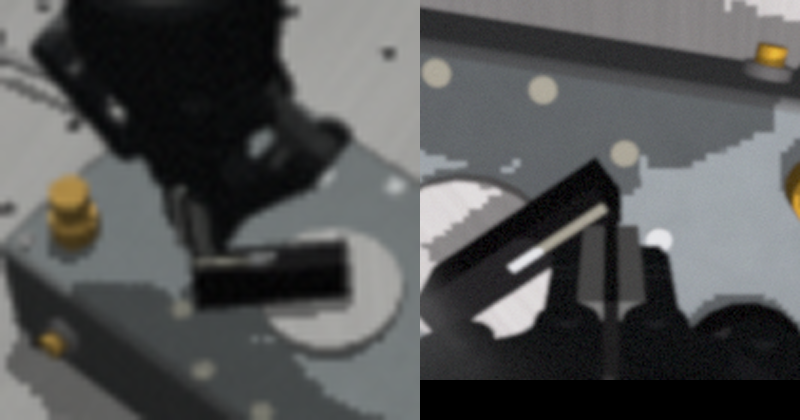

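The pointer is still at p3, and the finger is again on its clockwise side with no force felt. So the fingertip must be higher than I judged, because I ignored its front edge. I'll triangulate the front bottom edge from the earlier wrist and side pair, using the camera poses at that pose.

```bash
python3 - <<'E'
from fit import *
from scipy.spatial.transform import Rotation as R
w=load('wrist');s=load('side');st=ctrl.state()
def T(st_p,st_r): M=np.eye(4);M[:3,:3]=R.from_euler('xyz',st_r).as_matrix();M[:3,3]=st_p;return M
cur=T(st['tcp_pos'],st['tcp_rot']);C=np.eye(4);C[:3,:3]=w['rotation'];C[:3,3]=w['origin']
rel=np.linalg.inv(cur)@C
old=T([.5502,.2574,.0610],[3.139,.001,2.163])
Cg=old@rel; wg=dict(w,rotation=Cg[:3,:3],origin=Cg[:3,3])
print('cam rel tool',rel[:3,3])
uw=np.array([613-420,228])/1.9+[180,140];us=np.array([213,347])/6+[190,215]
from scipy.optimize import least_squares
r=least_squares(lambda x:np.r_[proj(wg,x)-uw,proj(s,x)-us],[.55,.25,.07]);print(r.x,r.fun)
print('in tool frame',(np.linalg.inv(old)@np.r_[r.x,1])[:3])
E
```

```text
cam rel tool [ 0.07707515  0.00151603 -0.17157755]
[0.54977652 0.26092856 0.08195156] [ 0.0589186  -0.02158555  0.25221461 -0.1122896 ]
in tool frame [ 0.00314312  0.00167257 -0.02095045]
```

The fingertips appear to end 21 to 29 mm behind the reported TCP, and passing over without touching fits the larger value. I'll go back round to the anticlockwise side and lower further, watching the force.

Request:
{"method": "arm_command", "body": {"rows": [[0,0,2.5,0,0,0,0],[-0.8,1.1,3,0,0,9,0],[-1.6,2.2,3,0,0,18,0],[-2.5,3.5,3,0,0,27,0],[-2.5,3.5,1.5,0,0,35.3,0],[-2.5,3.5,0,0,0,35.3,0],[-2.5,3.5,-0.8,0,0,35.3,0],[-2.5,3.5,-1.2,0,0,35.3,0],[-2.5,3.5,-1.5,0,0,35.3,0],[-2.5,3.5,-1.5,0,0,35.3,0]]}}

```text
time_s: 8.75
tcp_pos: [0.551, 0.2581, 0.0472]
tcp_rot: [3.138, 0.002, 2.164]
contact_force: [-0.1, 0.3, -0.8]
grip_width: -0.0001
```

```bash
python3 - <<'E'
from fit import *
s=cam('side');w=cam('wrist');st=ctrl.state();p=st['tcp_pos'];print(p,st['tcp_rot'],st['contact_force'])
b=cv2.resize(s['img'][215:285,190:260,::-1],(420,420),interpolation=cv2.INTER_CUBIC)
o=np.zeros((420,800,3),np.uint8);o[:,:420]=b;o[:380,420:]=cv2.resize(w['img'][140:340,180:380,::-1],(380,380),interpolation=cv2.INTER_CUBIC);cv2.imwrite('pics/j.png',o)
E
```

```text
[0.55112481 0.25822427 0.04754143] [3.13711088e+00 1.72518676e-03 2.16437838e+00] [ 1.20982861 -0.08287107  0.48615433]
```

View pics/j.png

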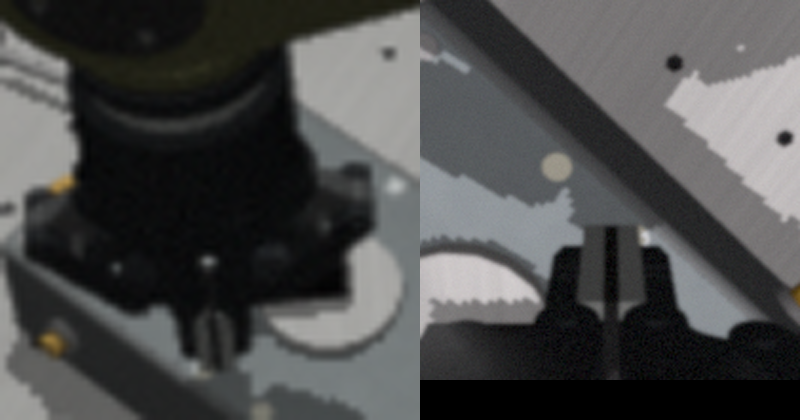

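There is no contact at a reported z of 0.0475, which is below the panel's 0.060, so the reported TCP does lie well beyond the real fingertips. I push again and stop partway to check the force.

Request:
{"method": "arm_command", "body": {"rows": [[0.4,-0.7,0,0,0,0,0],[0.7,-1.25,0,0,0,0,0],[1.0,-1.5,0,0,0,-5,0],[1.31,-1.75,0,0,0,-10,0]]}}

```text
time_s: 9.35
tcp_pos: [0.5644, 0.2409, 0.0478]
tcp_rot: [3.137, 0.0, 1.986]
contact_force: [-1.5, 2.0, 1.2]
grip_width: 0.0002
```

Contact: about 2.5 N against the push. I continue round the arc.

Request:
{"method": "arm_command", "body": {"rows": [[0.27,-0.3,0,0,0,-5,0],[0.53,-0.6,0,0,0,-10,0],[0.74,-0.95,0,0,0,-15,0],[0.94,-1.3,0,0,0,-20,0],[1.08,-1.67,0,0,0,-25,0],[1.22,-2.05,0,0,0,-30,0]]}}

```text
time_s: 10.1
tcp_pos: [0.5769, 0.2205, 0.048]
tcp_rot: [3.137, -0.001, 1.459]
contact_force: [-0.4, 2.3, -0.0]
grip_width: -0.0002
```

The arm is at θ≈−6° with 2.3 N: the pointer has passed p4 and is pushing against the next click. I carry on to p5 and a little beyond.

Request:
{"method": "arm_command", "body": {"rows": [[0.05,-0.39,0,0,0,-5,0],[0.12,-0.78,0,0,0,-10,0],[0.13,-1.17,0,0,0,-15,0],[0.14,-1.57,0,0,0,-20,0],[0.08,-1.96,0,0,0,-25,0],[0.01,-2.35,0,0,0,-30,0]]}}

```text
time_s: 10.85
tcp_pos: [0.5776, 0.197, 0.0482]
tcp_rot: [3.137, -0.003, 0.932]
contact_force: [2.2, 2.3, -1.6]
grip_width: 0.0001
```

```bash
python3 - <<'E'
from fit import *
s=cam('side');w=cam('wrist');st=ctrl.state();p=st['tcp_pos'];print(p,st['tcp_rot'],st['contact_force'])
b=cv2.resize(s['img'][205:275,190:260,::-1],(420,420),interpolation=cv2.INTER_CUBIC)
o=np.zeros((420,800,3),np.uint8);o[:,:420]=b;o[:380,420:]=cv2.resize(w['img'][140:340,180:380,::-1],(380,380),interpolation=cv2.INTER_CUBIC);cv2.imwrite('pics/k.png',o)
E
```

```text
[0.57743158 0.19668724 0.04819708] [ 3.13642815e+00 -1.94658080e-03  9.34880293e-01] [ 0.81751027  1.88519848 -0.36947233]
```

View pics/k.png

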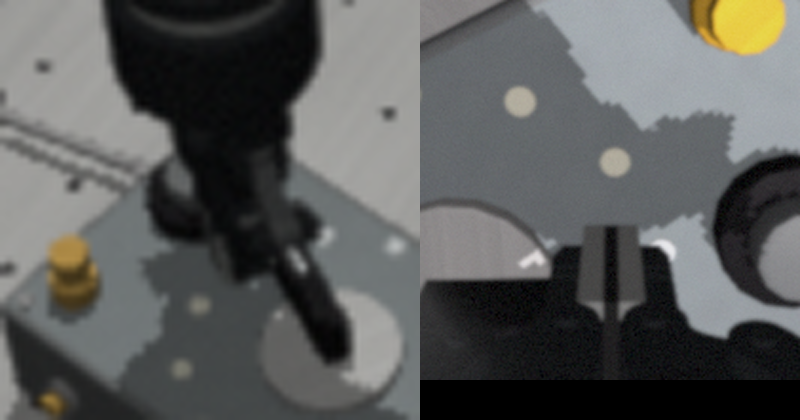

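The side view shows the pointer at about (310,300), past p5. The force is 2–3 N towards the last click. One more click.

Request:
{"method": "arm_command", "body": {"rows": [[-0.12,-0.37,0,0,0,-5,0],[-0.24,-0.73,0,0,0,-10,0],[-0.36,-0.95,0,0,0,-13,0],[-0.36,-0.95,0,0,0,-13,0]]}}

```text
time_s: 11.45
tcp_pos: [0.5738, 0.1868, 0.0482]
tcp_rot: [3.136, -0.002, 0.709]
contact_force: [-0.2, 0.2, -1.0]
grip_width: 0.0001
```

The force is gone, so it has snapped over. I back off anticlockwise, lift and check with the cameras.

Request:
{"method": "arm_command", "body": {"rows": [[0.5,0.4,0,0,0,0,0],[0.5,0.4,2,0,0,0,0],[0.5,0.4,5,0,0,0,0],[1.5,1,9,0,0,10,0],[2.5,1,12,0,0,20,0],[3.5,0,13,0,0,30,0],[4.2,-1.8,13,0,0,40,0],[4.2,-1.8,13,0,0,50,0],[4.2,-1.8,13,0,0,60,0],[4.2,-1.8,13,0,0,70,0]]}}

```text
time_s: 12.7
tcp_pos: [0.6163, 0.1689, 0.1801]
tcp_rot: [3.135, -0.001, 1.938]
contact_force: [0.5, -0.4, 0.2]
grip_width: 0.0001
```

```bash
python3 - <<'E'
from fit import *
w=cam('wrist');s=cam('side');st=ctrl.state();p=st['tcp_pos'];print(p,st['tcp_rot'],st['contact_force'],st['time_s'])
q=np.load('q.npy');A=W(q,[-.025,0,.089]);im=w['img'][:,:,::-1].copy()
b=s['img'][200:310,165:290,::-1];b=cv2.resize(b,(500,440),interpolation=cv2.INTER_CUBIC)[:420,60:300].copy()
for p,c in((5,(255,0,0)),(6,(0,255,0)),(7,(0,0,255))):
    a=np.radians(135-30*p)+q[2];X=A+.052*np.array([np.cos(a),np.sin(a),0])
    cv2.circle(im,tuple(int(v) for v in proj(w,X).round()),4,c,1)
    cv2.circle(b,tuple(int(v) for v in ((proj(s,X)-[165,200])*4-[60,0]).round()),5,c,1)
bt=np.array([.6165,.1692,.084]);cv2.circle(im,tuple(int(v) for v in proj(w,bt).round()),4,(0,255,255),1)
cv2.imwrite('pics/l.png',np.hstack([im,b]))
E
```

```text
[0.61635993 0.16898116 0.1799481 ] [ 3.13454064e+00 -1.33227589e-03  1.93145511e+00] [-0.48217143  0.24943682  1.39714976] 12.8
```

View pics/l.png

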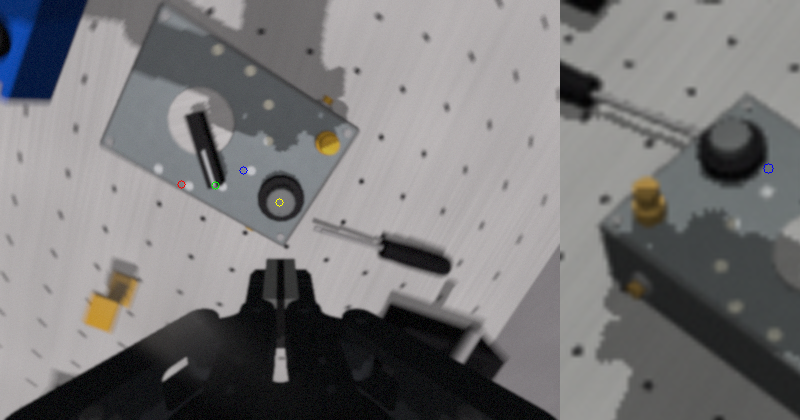

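The pointer tip sits on the green p6 mark at (216,185), not on p5 (243,170) or p7 (181,184). The button centre at (280,203) matches its mark, and the adapter still stands at (328,143). Now I go down onto the button in small steps, watching the force.

Request:
{"method": "arm_command", "body": {"rows": [[0,0,-3,0,0,0,0],[0,0,-6,0,0,0,0],[0,0,-9,0,0,0,0],[0,0,-10.5,0,0,0,0],[0,0,-11.3,0,0,0,0],[0,0,-11.8,0,0,0,0],[0,0,-12.1,0,0,0,0],[0,0,-12.1,0,0,0,0]]}}

```text
time_s: 13.8
tcp_pos: [0.6167, 0.169, 0.0595]
tcp_rot: [3.134, -0.001, 1.931]
contact_force: [-0.7, -0.2, 0.9]
grip_width: -0.0002
```

Request:
{"method": "arm_command", "body": {"rows": [[0,0,-0.2,0,0,0,0],[0,0,-0.4,0,0,0,0],[0,0,-0.5,0,0,0,0],[0,0,-0.5,0,0,0,0]]}}

```text
time_s: 14.3
tcp_pos: [0.6166, 0.169, 0.0543]
tcp_rot: [3.134, -0.001, 1.931]
contact_force: [-0.6, -0.1, 0.2]
grip_width: 0.0003
```

Request:
{"method": "arm_command", "body": {"rows": [[0,0,-0.2,0,0,0,0],[0,0,-0.3,0,0,0,0],[0,0,-0.3,0,0,0,0]]}}

```text
time_s: 14.68
tcp_pos: [0.6169, 0.1691, 0.0517]
tcp_rot: [3.133, -0.001, 1.931]
contact_force: [-0.2, -0.3, 2.6]
grip_width: 0.0001
```

Contact at 2.6 N. I keep pressing in small steps until the force rises clearly above 5 N, meaning the button has bottomed.

Request:
{"method": "arm_command", "body": {"rows": [[0,0,-0.15,0,0,0,0],[0,0,-0.3,0,0,0,0],[0,0,-0.3,0,0,0,0]]}}

```text
time_s: 15.05
tcp_pos: [0.6169, 0.1691, 0.0488]
tcp_rot: [3.133, -0.001, 1.931]
contact_force: [-1.9, -0.1, 4.1]
grip_width: 0.0002
```

Request:
{"method": "arm_command", "body": {"rows": [[0,0,-0.15,0,0,0,0],[0,0,-0.25,0,0,0,0],[0,0,-0.25,0,0,0,0]]}}

```text
time_s: 15.42
tcp_pos: [0.617, 0.1691, 0.0474]
tcp_rot: [3.134, -0.001, 1.931]
contact_force: [-4.5, -1.5, 9.4]
grip_width: 0.0001
```

9.4 N, and it moved only 1.4 of the 2.5 mm commanded, so it has bottomed. I'll hold with slightly more force to be sure, then lift straight up and clear.

Request:
{"method": "arm_command", "body": {"rows": [[0,0,-0.2,0,0,0,0],[0,0,-0.2,0,0,0,0]]}}

```text
time_s: 15.68
tcp_pos: [0.617, 0.1691, 0.0473]
tcp_rot: [3.134, -0.001, 1.931]
contact_force: [-6.9, -1.1, 12.4]
grip_width: 0.0001
```

Request:
{"method": "arm_command", "body": {"rows": [[0,0,0.5,0,0,0,0],[0,0,1.2,0,0,0,0],[0,0,3,0,0,0,0],[0,0,7,0,0,0,0],[0,0,12,0,0,0,0],[0,0,15,0,0,0,0],[0,-5,17,0,0,0,0],[0,-9,17,0,0,0,0],[0,-9,17,0,0,0,0],[0,-9,17,0,0,0,0]]}}

```text
time_s: 16.92
tcp_pos: [0.6169, 0.0794, 0.2175]
tcp_rot: [3.134, -0.002, 1.931]
contact_force: [-0.3, -0.4, 0.5]
grip_width: -0.0002
```

```bash
python3 - <<'E'
from fit import *
w=cam('wrist');s=cam('side');st=ctrl.state();print(st['tcp_pos'],st['contact_force'],st['time_s'])
q=np.load('q.npy');A=W(q,[-.025,0,.089]);im=w['img'][:,:,::-1].copy()
for p,c in((5,(255,0,0)),(6,(0,255,0)),(7,(0,0,255))):
    a=np.radians(135-30*p)+q[2];X=A+.052*np.array([np.cos(a),np.sin(a),0]);cv2.circle(im,tuple(int(v) for v in proj(w,X).round()),4,c,1)
b=s['img'][200:310,165:290,::-1];b=cv2.resize(b,(500,440),interpolation=cv2.INTER_CUBIC)[:420,60:300]
cv2.imwrite('pics/m.png',np.hstack([im,b]))
E
```

```text
[0.6168235  0.08003354 0.21716733] [-0.29687313 -0.79951039 -0.43925574] 17.025
```

View pics/m.png

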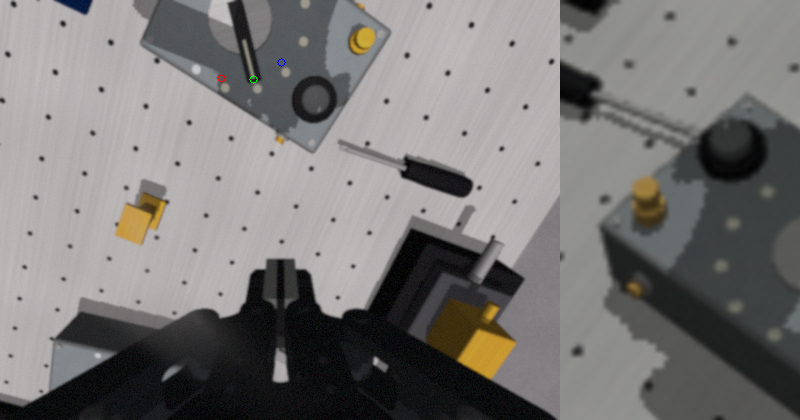

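The pointer is still on the p6 mark at (253,79). The button at (315,98) and the adapter at (362,40) are in place, and the tool is clear with no force. I hand in.

```bash
python3 -c "
from station import ctrl
print(ctrl.close_job(),ctrl.state()['time_s'])"
```

```text
the job is handed in; nothing more can be done
the job is handed in; nothing more can be done
```

The selector of the grey unit with the button now stands at its sixth position, and I then pressed the push button fully down and let it go. I handed the job in at about 17 s, well under the 51 s limit.

- **Selector:** I pushed the pointer from the side with the shut fingers, three clicks from position 3 to 6. The last two pictures, before and after the press, both show it on the position 6 mark.
- **Button:** I pressed until it stopped moving, at 9 to 12 N, more than the 5 N it needs. I then lifted straight off. The last picture shows the button in shadow, so I saw nothing wrong but did not measure that it had come fully up.
- **Other things:** In the last picture the brass adapter was still standing in its place and the tool was clear with no force reading. No contact force showed except at the pointer and the button. I made no close last check on the tray, caps or mouse.
- **What disagreed:** The reported tool point lies about 30 mm beyond the real fingertips when shut. My first two pushes therefore passed over the pointer without touching it, and I corrected the height using the pictures and the force readings.

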